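Find the clear bore with the gauge pin

ROBOT

A 6-joint arm with a two-finger parallel gripper is mounted at the origin on the work surface. World frame = base frame: x ahead of the robot, y to its left, z up, the work surface at z = 0. Lengths are in m, angles in rad, forces in N, time in s.
With the tool pointing down it reaches from about 0.375 to 0.9 m from the base axis. Payload 3.1 kg.
Tool frame: the origin (TCP) lies midway between the tips of the shut fingers; the grasp point (between the pads) lies 19 mm behind it (manip.pinch_z is the distance from the TCP to the grasp point, in m); z points along the fingers, y is the line along which they close (so a half turn about z gives the same grasp; the last joint's range is limited). The gripper opens to 85 mm and grips with 20 to 120 N. Pads are 22 mm wide; open, the fingers measure 114 mm over their backs; the gripper's body (76 mm by 85 mm) begins 54 mm behind the grasp point. The pads swing forward as they close: fully open they stand 13 mm farther back than shut.
Start: joints at [1.109, 0.527, 1.433, -0, 1.181, -0.178], TCP at [0.175, 0.6, 0.231] pointing down, gripper open.
Joint ranges: [-3.08, 3.08], [-0.75, 2.2], [0.22, 2.44], [-1.43, 4.57], [0, 2.65], [-2.85, 2.85]. Speed limits (rad/s): [2.79, 2.79, 3.14, 3.14, 3.14, 3.14].

INTERFACE

Orientations are given as a unit quaternion [x, y, z, w].
In Python, from station import manip, viewer, ticket gives the robot as it stands.
- The arm moves only by the shell command python3 -m creep 'ROWS' [FORCE]. ROWS is JSON, a list of rows, each an object with "slide": the shift along the tool's x, y, z in cm, a list of three; "angular": the turn, a rotation vector about the tool's x, y, z in rad, a list of three; "claw": the opening, from -1 (shut) to 1 (fully open). A call has 1 to 10 rows; each row shifts and turns the commanded pose from where the row before left it, along the tool's axes as they then stand; what a row does not reach is not made up. A row lasts 1/12 s, in which the tool goes at most 41.7 mm and 7.16 degrees, less where a joint would pass 70% of its speed; a pose out of reach is approached as far as the arm can. A call with a gripper value outside its range is refused whole. The fingers move at their own pace and stop on an object; FORCE is the grip in N (left out, the last holds). Time passes only in rows, so rows that do not move let the fingers close. It gives the time, the measured TCP pose, the force, the opening and the grip force at its end, in the units of the state.
- manip.sense(): the state, without advancing time (a new reading comes with each control period).
- viewer.snapshot(name): name is "side" or "top"; returns the picture (480x640x3 uint8, blue, green, red); there is no depth.
- viewer.calibration(name): a dict with "fov_y" (degrees; the focal length in pixels is half the picture's height over the tangent of half this angle, whatever the lens; pixels are square), "cx", "cy" (the principal point, pixels), "T" (4x4, takes a point from camera to world coordinates). Camera axes: x right, y up, looking along -z (the intrinsics and any distortion apply to the point x, -y, -z); pixel columns grow to the right and rows downward; lengths in m; the calibration is good to about 2 mm. A picture is of the moment at which its call begins. calibration takes no time and is no camera call.
- ticket.sign_off(): hands the job in; it is judged then, once.
The state is a dict: "t": time; "q": joint angles; "qd": joint speeds; "tau": joint torques, N m; "tcp_pos": TCP position; "tool_rot": TCP orientation; "force": force on the tool from outside, world axes, zero at the start; "ft_torque": the same for the moment, N m; "finger_gap": opening from 0.0 (shut) to 1.0 (fully open); "gripper_force": force on a finger pad.
Only numpy, scipy, OpenCV 4.12 (cv2) and the standard library are available. Lean on these libraries where they do the work, as an engineer would, in place of code of your own. Each camera call takes 0.05 s, during which the arm holds its last target. There are 200 camera calls.

TASK

In the blue instrument block under the small steel tray, two of the three bores have a broken-off stub stuck out of sight down inside and only one is clear. Lift the tray off and set it upright and flat on the white pad, then take the orange-handled gauge pin from its grey stand, find the clear bore by feel, and leave the pin fully home in it, its brass collar down on the block. Leave the other things on the desk where they are.

Things in the scene. Friction and masses are not known exactly. Their poses are not given: they have to be found in the camera images.
- block: Blue block fixed to the desk, 60 (x) x 130 (y) x 45 mm, origin under its centre. Three vertical bores, 7.6 mm diameter, 34 mm deep, chamfered 2 mm, at y = -38, 0, +38 mm. In two of them (it varies which) a stub fills the bottom 20 mm: there the pin stops 14 mm down. The tray covers all three at the start.
- bore0 (a point): Centre of the mouth of the bore at block y = -38 mm, on the block's top face.
- bore1 (a point): Centre of the mouth of the bore at block y = 0, on the block's top face.
- bore2 (a point): Centre of the mouth of the bore at block y = +38 mm, on the block's top face.
- tray: Open steel tray, loose, 0.15-0.3 kg, 72 (x) x 142 (y) x 22 mm, on the block; a 6 mm lip under its floor fits over the block's edges with 3 mm play. Origin: centre of the lip's lower edge (39 mm above the desk on the block). Black handle bar along y over its middle, 14 mm wide (x), 80 long, z = 58 to 72 mm, on thin posts at y = +-34 mm. Set down, its origin is at the pad's top face.
- tray_handle (a point): Centre of the tray's black handle bar, 65 mm above the tray's origin; the bar runs along y.
- pad: White rigid pad for the tray, fixed flat on the desk, 150 (x) x 190 (y) x 2 mm, origin at the centre of its underside. Empty at the start.
- stand: Grey parking stand of the gauge pin, fixed, 50 x 50 x 40 mm, origin at the centre of its underside; one vertical 8.5 mm bore, 34 mm deep, in the middle of its top.
- pin: Gauge pin, loose, 40-70 g, upright in the stand. Origin at the tip, z up along the pin. Steel shaft 6 mm diameter, 30 mm long, chamfered tip; brass collar 18 mm diameter, z = 30 to 34 mm; round orange handle 14 mm diameter, z = 34 to 84 mm. Starts with its collar on the stand, tip 10 mm above the desk. Fully home in the block the tip is 15 mm above the desk.
- pin_tip (a point): Tip of the gauge pin's shaft.
- pin_handle (a point): Middle of the pin's handle where it is best gripped, 62 mm above the tip.
- file: Bystander: flat file lying on the desk, about 210 mm long; origin near its blade end, wooden grip towards -x.
- magnifier: Bystander: black hand magnifier lying on the desk, lens 64 mm across, handle 85 mm along x; origin under the lens.
- apple: Bystander: green apple-shaped box, 74 mm across, 73 mm high; origin at its underside.
- oil: Bystander: amber oil bottle, 44 mm across, 90 mm high; origin at its underside.
- haemostat: Bystander: steel clamp lying on the desk, about 135 mm long.
- cup: Bystander: white cup, 72 mm across, 80 mm high; origin at its underside.
Mind the look-alikes: they are no part of the job. Of the things shaped like the block, the blue one is meant. There is more than one size of the pad; the one meant has the size given above.

How it is judged:
By the outcome, as a careful person would: the job done as asked, in the order asked, and still so for the second after the job is handed in, with the robot touching nothing.
It also fails if it takes over 64 s, if anything falls off the work surface, if the arm or the gripper's body presses on something with over 40 N, if the wrist force passes 120 N, or if a joint passes its speed limit or range.

## Working session

There is one attempt and no reset: what is moved stays moved. The work goes in short steps, Python scripts to look and compute and a shell command to move; the robot and the scene stay as the last step left them, time stands still between calls to the robot, and variables do not carry over. Pictures are saved under pics/ and viewed, at most 10 in all, crops included, and the job is handed in when it is done.

```bash
ls; mkdir -p pics; python3 - <<'E'
from station import manip, viewer
import cv2, numpy as np
for n in("side","top"):
    im=viewer.snapshot(n); cv2.imwrite(f"pics/{n}0.png",im)
    c=viewer.calibration(n); print(n,{k:(np.round(v,4).tolist() if k=="T" else v) for k,v in c.items()})
s=manip.sense(); print(s)
E
```

```text
pics
side {'fov_y': 51.442282467652355, 'cx': 317.3424675910242, 'cy': 243.3909308552165, 'T': [[0.7937, 0.3094, -0.5238, -0.2406], [-0.6078, 0.3691, -0.7031, -1.0549], [-0.0242, 0.8764, 0.481, 0.7751], [0.0, 0.0, 0.0, 1.0]]}
top {'fov_y': 48.52712709163987, 'cx': 320.1840548213036, 'cy': 249.64530028691507, 'T': [[0.0012, 0.9878, -0.1558, 0.2911], [-1.0, 0.0021, 0.0058, -0.0725], [0.006, 0.1558, 0.9878, 1.3491], [0.0, 0.0, 0.0, 1.0]]}
{'t': 0.1, 'q': array([ 1.10849954e+00,  5.28380994e-01,  1.43377755e+00,  4.19203686e-06,
        1.18141718e+00, -1.78506724e-01]), 'qd': array([-0.00010561, -0.00191314, -0.0036787 ,  0.00081944,  0.00043043,
       -0.00138857]), 'tau': array([-1.81266869e-04, -4.43306458e+01, -1.78586268e+01, -2.55656805e-04,
        3.95504685e-03,  1.57379952e-05]), 'tcp_pos': array([0.1746778 , 0.59941732, 0.23042562]), 'tool_rot': array([ 1.41420073e-01,  9.89949180e-01, -9.40462006e-04, -3.14120793e-04]), 'force': array([-0.35303153, -0.32256026, -0.70150347]), 'ft_torque': array([-0.02520227,  0.02913169, -0.04212408]), 'gripper_force': 0.0, 'finger_gap': 0.9976937040489525}
```

View pics/top0.png

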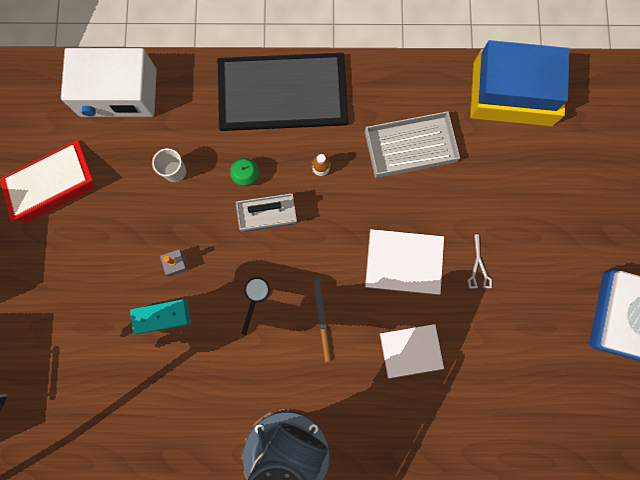

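View pics/side0.png

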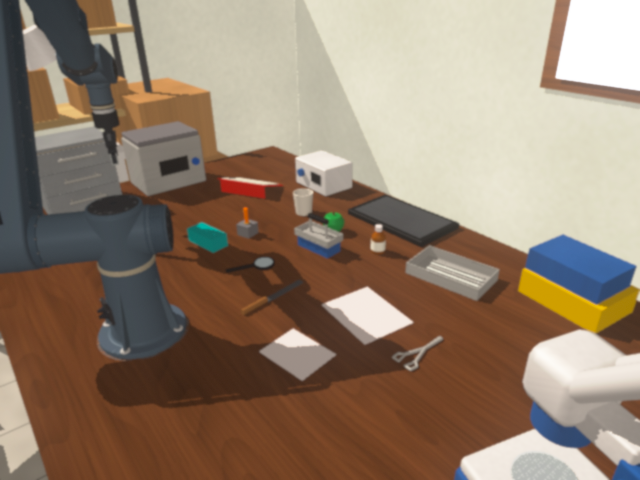

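The top view shows the tray on the block at (266,212), its handle at (265,208), and the stand and pin at (172,262). There are two pads, at (405,262) large and (411,351) small. The teal block at (160,315) is a look-alike. The block under the tray shows blue in the side view at (320,245). Next I measure these.

```bash
cat > h.py <<'E'
import numpy as np, cv2
from station import manip, viewer
def cam(n):
    c=viewer.calibration(n); return 240/np.tan(np.radians(c["fov_y"]/2)),c["cx"],c["cy"],np.array(c["T"])
def proj(n,p):
    f,cx,cy,T=cam(n); q=np.linalg.inv(T)@np.append(p,1); return np.array([cx+f*q[0]/-q[2],cy+f*q[1]/q[2]])
def ray(n,u,v):
    f,cx,cy,T=cam(n); d=T[:3,:3]@np.array([(u-cx)/f,-(v-cy)/f,-1]); return T[:3,3],d/np.linalg.norm(d)
def plane(n,u,v,z):
    o,d=ray(n,u,v); return o+d*(z-o[2])/d[2]
def cross(a,b):
    A=0;B=0
    for o,d in(a,b):
        M=np.eye(3)-np.outer(d,d);A=A+M;B=B+M@o
    p=np.linalg.solve(A,B); return p,[np.linalg.norm((np.eye(3)-np.outer(d,d))@(p-o)) for o,d in(a,b)]
def rect(n,m,z,lo=60):
    "min-area rects of mask contours, lifted to plane z"
    out=[]
    for c in cv2.findContours(m.astype(np.uint8),0,1)[0]:
        if cv2.contourArea(c)<lo: continue
        w=np.array([plane(n,*p,z)[:2] for p in c[:,0].astype(float)],np.float32)
        (x,y),(a,b),t=cv2.minAreaRect(w); u,v=c[:,0].mean(0); out.append((np.round([u,v]),np.round([x,y,a,b],4),round(t,1)))
    return out
E
python3 - <<'E'
from h import *
print("tcp px",proj("top",manip.sense()["tcp_pos"]),proj("side",manip.sense()["tcp_pos"]), proj("top",[0,0,0.1]))
t=cv2.imread("pics/top0.png"); s=cv2.imread("pics/side0.png")
hsv=cv2.cvtColor(t,cv2.COLOR_BGR2HSV); H,S,V=cv2.split(hsv)
def win(m,u0,u1,v0,v1):
    k=np.zeros(m.shape,bool);k[v0:v1,u0:u1]=m[v0:v1,u0:u1];return k
print("pads",rect("top",win((S<60)&(V>90),355,455,220,385),.002,300))
print("tray rim",rect("top",win((S<70)&(V>75),228,303,188,236),.061,100))
print("bar",rect("top",win((V<60),242,290,198,222),.072,30))
print("stand",rect("top",win((S<60)&(V>70),155,190,245,280),.04,60))
print("orange",rect("top",win((H<16)&(S>190)&(V>150),155,190,245,280),.094,10))
print("teal",rect("top",win((H>75)&(H<100)&(S>100),120,195,290,340),.045))
Hs,Ss,Vs=cv2.split(cv2.cvtColor(s,cv2.COLOR_BGR2HSV))
print("orange side",rect("side",win((Hs<16)&(Ss>190)&(Vs>150),235,260,200,235),.09,10))
a=cv2.resize(t[180:290,140:310],None,fx=4,fy=4,interpolation=2)
b=cv2.resize(s[195:265,225:355],None,fx=5,fy=4,interpolation=2)[:, :]
b=cv2.resize(s[195:265,225:355],(680,366)[0:2],interpolation=2)
cv2.imwrite("pics/crop1.png",cv2.resize(np.vstack([a,b]),None,fx=.73,fy=.73))
print((np.vstack([a,b])).shape)
E
```

```text
tcp px [-13.55520622 391.17989302] [116.32121549 164.03164225] [284.14580287 465.67265455]
pads [(array([411., 351.]), array([ 0.2495, -0.3075,  0.1112,  0.1419]), 9.5), (array([405., 262.]), array([ 0.4744, -0.2958,  0.1913,  0.1504]), 84.5)]
tray rim [(array([266., 212.]), array([0.5879, 0.0546, 0.0793, 0.1435]), 8.5)]
bar [(array([264., 207.]), array([0.5981, 0.058 , 0.0154, 0.0801]), 8.8)]
stand [(array([172., 262.]), array([0.4663, 0.2856, 0.0511, 0.0509]), 19.0)]
orange []
teal [(array([160., 316.]), array([0.3321, 0.3088, 0.063 , 0.1403]), 11.4)]
orange side [(array([245., 214.]), array([0.4453, 0.2518, 0.1165, 0.0132]), 60.0)]
(806, 680, 3)
```

View pics/crop1.png

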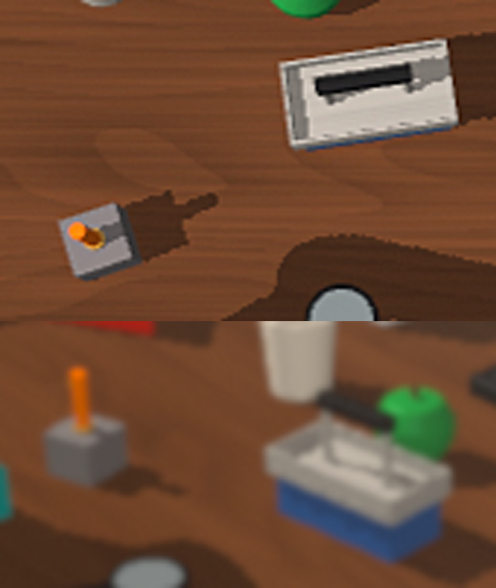

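The crop confirms the choices. The tray sits on the blue block, with the black bar at about (264,207). The orange pin is in the grey stand at (172,262). The larger pad, at (405,262), measures 191x150 mm, which matches the size given; the other is 111x142 mm.

```bash
cat >> h.py <<'E'
def tool():
    from scipy.spatial.transform import Rotation as R
    s=manip.sense(); M=R.from_quat(s["tool_rot"]).as_matrix(); return s,M
def delta(target,yaw=None):
    "cm in tool axes to target TCP, and turn about tool z to bring tool y to heading yaw(deg)"
    s,M=tool(); h=np.degrees(np.arctan2(M[1,1],M[0,1])); d=target-s["tcp_pos"]; tz=0
    if yaw is not None:
        dy=(yaw-h+90)%180-90; tz=-np.radians(dy); c,q=np.cos(tz),np.sin(tz); M2=M@np.array([[c,-q,0],[q,c,0],[0,0,1]])
    else: M2=M
    print("t",round(s["t"],2),"tcp",s["tcp_pos"].round(4),"tool y",round(h,2),"z-axis",M[:,2].round(4),"q6",s["q"][5].round(3),"| turn z",round(tz,4),"slide after turn cm",(M2.T@d*100).round(2))
E
python3 - <<'E'
from h import *
t=cv2.imread("pics/top0.png"); s=cv2.imread("pics/side0.png")
def win(m,u0,u1,v0,v1):
    k=np.zeros(m.shape,bool);k[v0:v1,u0:u1]=m[v0:v1,u0:u1];return k
H,S,V=cv2.split(cv2.cvtColor(t,cv2.COLOR_BGR2HSV))
mb=win(V<60,242,290,198,222); b=rect("top",mb,.111,30);print("bar",b)
mt=np.argwhere(mb).mean(0)[::-1]
H2,S2,V2=cv2.split(cv2.cvtColor(s,cv2.COLOR_BGR2HSV))
ms=win(V2<75,308,330,209,222); c=np.argwhere(ms).mean(0)[::-1]; print(c,proj("side",[*b[0][1][:2],.107]))
mo=win((H<20)&(S>195)&(V>130),160,185,250,275); ys,xs=np.nonzero(mo); print("orange top px",len(xs),xs.mean(),ys.mean(), xs.min(),xs.max(),ys.min(),ys.max())
mo=win((H2<16)&(S2>190)&(V2>150),235,260,200,235); ys,xs=np.nonzero(mo);print("orange side",xs.mean(),ys.mean(),xs.min(),xs.max(),ys.min(),ys.max())
for n in("top","side"): print(n,"pin pred top/bottom",proj(n,[.4663,.2856,.094]).round(1),proj(n,[.4663,.2856,.044]).round(1))
delta(np.array([*b[0][1][:2],.2]),8.7)
E
```

```text
bar [(array([264., 207.]), array([0.5887, 0.054 , 0.015 , 0.0777]), 8.8)]
[317.23966942 216.61983471] [317.46289926 217.342818  ]
orange top px 33 167.87878787878788 259.7878787878788 164 174 257 264
orange side 245.3125 213.53125 243 247 207 222
top pin pred top/bottom [166.4 258.8] [172.  261.6]
side pin pred top/bottom [245.3 208. ] [246.7 221.6]
t 0.1 tcp [0.1747 0.5994 0.2304] tool y 73.74 z-axis [-9.0e-04 -1.8e-03 -1.0e+00] q6 -0.179 | turn z 1.1352 slide after turn cm [-60.17  32.68   3.1 ]
```

```bash
python3 -m creep '[{"slide":[0,0,0],"angular":[0,0,0.1135],"claw":0},{"slide":[0,0,0],"angular":[0,0,0.1135],"claw":0},{"slide":[0,0,0],"angular":[0,0,0.1135],"claw":0},{"slide":[0,0,0],"angular":[0,0,0.1135],"claw":0},{"slide":[0,0,0],"angular":[0,0,0.1135],"claw":0},{"slide":[0,0,0],"angular":[0,0,0.1135],"claw":0},{"slide":[0,0,0],"angular":[0,0,0.1135],"claw":0},{"slide":[0,0,0],"angular":[0,0,0.1135],"claw":0},{"slide":[0,0,0],"angular":[0,0,0.1135],"claw":0},{"slide":[0,0,0],"angular":[0,0,0.1135],"claw":0}]' 50
python3 -m creep '[{"slide":[-3,1.6,0],"angular":[0,0,0],"claw":0},{"slide":[-3,1.6,0],"angular":[0,0,0],"claw":0},{"slide":[-3,1.6,0],"angular":[0,0,0],"claw":0},{"slide":[-3,1.6,0],"angular":[0,0,0],"claw":0},{"slide":[-3,1.6,0],"angular":[0,0,0],"claw":0},{"slide":[-3,1.6,0],"angular":[0,0,0],"claw":0},{"slide":[-3,1.6,0],"angular":[0,0,0],"claw":0},{"slide":[-3,1.6,0],"angular":[0,0,0],"claw":0},{"slide":[-3,1.6,0],"angular":[0,0,0],"claw":0},{"slide":[-3,1.6,0],"angular":[0,0,0],"claw":0}]'
python3 -m creep '[{"slide":[-3,1.6,0],"angular":[0,0,0],"claw":0},{"slide":[-3,1.6,0],"angular":[0,0,0],"claw":0},{"slide":[-3,1.6,0],"angular":[0,0,0],"claw":0},{"slide":[-3,1.6,0],"angular":[0,0,0],"claw":0},{"slide":[-3,1.6,0],"angular":[0,0,0],"claw":0},{"slide":[-3,1.6,0],"angular":[0,0,0],"claw":0},{"slide":[-3,1.6,0],"angular":[0,0,0],"claw":0},{"slide":[-3,1.6,0],"angular":[0,0,0],"claw":0},{"slide":[-3,1.6,0],"angular":[0,0,0],"claw":0},{"slide":[0,0,0],"angular":[0,0,0],"claw":0}]'
python3 -c "
from h import *
delta(np.array([.589,.054,.085]),8.7)"
```

```text
t: 0.93
tcp_pos: [0.1747, 0.5996, 0.2307]
tool_rot: [0.654, 0.757, -0.001, 0.0]
force: [0.1, -0.2, 0.4]
finger_gap: 0.498
gripper_force: 0.0
t: 1.77
tcp_pos: [0.379, 0.3261, 0.2311]
tool_rot: [0.651, 0.759, -0.0, -0.0]
force: [-0.2, 0.1, 0.0]
finger_gap: 0.501
gripper_force: 0.0
t: 2.6
tcp_pos: [0.5663, 0.0774, 0.2312]
tool_rot: [0.653, 0.757, 0.001, 0.003]
force: [0.3, -0.4, 0.5]
finger_gap: 0.503
gripper_force: 0.0
t 2.6 tcp [0.5663 0.0774 0.2312] tool y 8.42 z-axis [ 0.0046 -0.0026 -1.    ] q6 -0.204 | turn z -0.0048 slide after turn cm [-2.61  1.82 14.64]
```

```bash
python3 -m creep '[{"slide":[-1.3,0.9,0],"angular":[0,0,-0.005],"claw":0},{"slide":[-1.3,0.9,0],"angular":[0,0,0],"claw":0},{"slide":[0,0,3],"angular":[0,0,0],"claw":0},{"slide":[0,0,3],"angular":[0,0,0],"claw":0},{"slide":[0,0,2],"angular":[0,0,0],"claw":0},{"slide":[0,0,0],"angular":[0,0,0],"claw":0}]'
python3 -c "
from h import *
delta(np.array([.589,.054,.085]),8.7)"
```

```text
t: 3.1
tcp_pos: [0.5804, 0.06, 0.1469]
tool_rot: [0.649, 0.761, -0.003, -0.004]
force: [-0.3, 0.4, 0.4]
finger_gap: 0.503
gripper_force: 0.0
t 3.1 tcp [0.5804 0.06   0.1469] tool y 9.04 z-axis [-9.6e-03  7.0e-04 -1.0e+00] q6 -0.246 | turn z 0.0059 slide after turn cm [-0.73  0.82  6.18]
```

```bash
python3 -m creep '[{"slide":[0,0,0],"angular":[0,0,0],"claw":0},{"slide":[0,0,0],"angular":[0,0,0],"claw":0}]'
python3 -c "
from h import *
delta(np.array([.589,.054,.085]),8.7)"
```

```text
t: 3.27
tcp_pos: [0.5847, 0.0598, 0.1524]
tool_rot: [0.649, 0.761, 0.001, 0.001]
force: [0.2, 0.2, -1.3]
finger_gap: 0.502
gripper_force: 0.0
t 3.27 tcp [0.5847 0.0598 0.1524] tool y 9.04 z-axis [ 2.1e-03 -2.0e-04 -1.0e+00] q6 -0.246 | turn z 0.0059 slide after turn cm [-0.64  0.33  6.74]
```

```bash
python3 -m creep '[{"slide":[-0.3,0.2,0],"angular":[0,0,0.005],"claw":0},{"slide":[-0.3,0.1,1],"angular":[0,0,0],"claw":0},{"slide":[0,0,1],"angular":[0,0,0],"claw":0},{"slide":[0,0,1],"angular":[0,0,0],"claw":0},{"slide":[0,0,1],"angular":[0,0,0],"claw":0},{"slide":[0,0,0],"angular":[0,0,0],"claw":0},{"slide":[0,0,0],"angular":[0,0,0],"claw":0}]'
python3 -c "
from h import *
delta(np.array([.589,.054,.085]),8.7)"
```

```text
t: 3.85
tcp_pos: [0.5865, 0.0543, 0.11]
tool_rot: [0.651, 0.759, -0.001, -0.001]
force: [0.3, -0.1, -0.4]
finger_gap: 0.5
gripper_force: 0.0
t 3.85 tcp [0.5865 0.0543 0.11  ] tool y 8.71 z-axis [-2.8e-03  2.0e-04 -1.0e+00] q6 -0.249 | turn z 0.0002 slide after turn cm [-0.07  0.25  2.5 ]
```

```bash
python3 -m creep '[{"slide":[-0.1,0.2,0.6],"angular":[0,0,0],"claw":0},{"slide":[0,0,0.6],"angular":[0,0,0],"claw":0},{"slide":[0,0,0.7],"angular":[0,0,0],"claw":0},{"slide":[0,0,0.5],"angular":[0,0,0],"claw":0},{"slide":[0,0,0],"angular":[0,0,0],"claw":0},{"slide":[0,0,0],"angular":[0,0,0],"claw":0},{"slide":[0,0,0],"angular":[0,0,0],"claw":0}]'
python3 -c "
from h import *
delta(np.array([.589,.054,.085]),8.7)"
python3 -m creep '[{"slide":[0,0,0],"angular":[0,0,0],"claw":-1},{"slide":[0,0,0],"angular":[0,0,0],"claw":-1},{"slide":[0,0,0],"angular":[0,0,0],"claw":-1},{"slide":[0,0,0],"angular":[0,0,0],"claw":-1},{"slide":[0,0,0],"angular":[0,0,0],"claw":-1}]' 60
```

```text
t: 4.43
tcp_pos: [0.5896, 0.0535, 0.0873]
tool_rot: [0.651, 0.759, 0.0, 0.0]
force: [0.3, -1.2, 0.1]
finger_gap: 0.498
gripper_force: 0.0
t 4.43 tcp [0.5896 0.0535 0.0873] tool y 8.71 z-axis [ 1.e-04 -0.e+00 -1.e+00] q6 -0.25 | turn z 0.0002 slide after turn cm [ 0.06 -0.06  0.23]
t: 4.85
tcp_pos: [0.5902, 0.0535, 0.0877]
tool_rot: [0.651, 0.759, 0.0, 0.001]
force: [0.9, -0.3, 1.4]
finger_gap: 0.148
gripper_force: 61.4
```

```bash
python3 -m creep '[{"slide":[0,0,-0.5],"angular":[0,0,0],"claw":-1},{"slide":[0,0,-1],"angular":[0,0,0],"claw":-1},{"slide":[0,0,-1.5],"angular":[0,0,0],"claw":-1},{"slide":[0,0,-2],"angular":[0,0,0],"claw":-1},{"slide":[0,0,-2],"angular":[0,0,0],"claw":-1},{"slide":[0,0,-1],"angular":[0,0,0],"claw":-1},{"slide":[0,0,0],"angular":[0,0,0.06],"claw":-1},{"slide":[0,0,0],"angular":[0,0,0.06],"claw":-1},{"slide":[0,0,0],"angular":[0,0,0.06],"claw":-1},{"slide":[0,0,0],"angular":[0,0,0.066],"claw":-1}]'
python3 -c "
from h import *
delta(np.array([.474,-.296,.16]),-5.5)"
```

```text
t: 5.68
tcp_pos: [0.5889, 0.0536, 0.1674]
tool_rot: [0.741, 0.672, -0.0, -0.0]
force: [0.0, -0.0, -2.5]
finger_gap: 0.153
gripper_force: 60.9
t 5.68 tcp [0.5889 0.0536 0.1674] tool y -5.56 z-axis [-0.001  0.    -1.   ] q6 -0.001 | turn z -0.001 slide after turn cm [-35.9   -8.09   0.75]
```

```bash
python3 -m creep '[{"slide":[-1.2,-0.3,0],"angular":[0,0,0],"claw":-1},{"slide":[-2.4,-0.5,0],"angular":[0,0,0],"claw":-1},{"slide":[-2.7,-0.6,0],"angular":[0,0,0],"claw":-1},{"slide":[-2.7,-0.6,0],"angular":[0,0,0],"claw":-1},{"slide":[-2.7,-0.6,0],"angular":[0,0,0],"claw":-1},{"slide":[-2.7,-0.6,0],"angular":[0,0,0],"claw":-1},{"slide":[-2.7,-0.6,0],"angular":[0,0,0],"claw":-1},{"slide":[-2.7,-0.6,0],"angular":[0,0,0],"claw":-1},{"slide":[-2.7,-0.6,0],"angular":[0,0,0],"claw":-1},{"slide":[-2.7,-0.6,0],"angular":[0,0,0],"claw":-1}]'
python3 -m creep '[{"slide":[-2.7,-0.6,0],"angular":[0,0,0],"claw":-1},{"slide":[-2.7,-0.6,0],"angular":[0,0,0],"claw":-1},{"slide":[-2.7,-0.6,0],"angular":[0,0,0],"claw":-1},{"slide":[-1.8,-0.4,0],"angular":[0,0,0],"claw":-1},{"slide":[-0.8,-0.3,0],"angular":[0,0,0],"claw":-1},{"slide":[0,0,0],"angular":[0,0,0],"claw":-1},{"slide":[0,0,0],"angular":[0,0,0],"claw":-1}]'
python3 -c "
from h import *
delta(np.array([.474,-.296,.0507]),-5.5)"
```

```text
t: 6.52
tcp_pos: [0.5086, -0.1937, 0.1673]
tool_rot: [0.739, 0.674, -0.0, -0.0]
force: [0.7, -0.3, -2.6]
finger_gap: 0.151
gripper_force: 60.9
t: 7.1
tcp_pos: [0.4745, -0.2958, 0.1671]
tool_rot: [0.74, 0.673, 0.0, -0.001]
force: [-0.5, 0.6, -1.7]
finger_gap: 0.151
gripper_force: 60.9
t 7.1 tcp [ 0.4745 -0.2958  0.1671] tool y -5.42 z-axis [-8.0e-04  1.5e-03 -1.0e+00] q6 -0.663 | turn z 0.0014 slide after turn cm [-0.04 -0.03 11.64]
```

```bash
python3 -m creep '[{"slide":[0,0,1],"angular":[0,0,0],"claw":-1},{"slide":[0,0,2],"angular":[0,0,0],"claw":-1},{"slide":[0,0,2],"angular":[0,0,0],"claw":-1},{"slide":[0,0,2],"angular":[0,0,0],"claw":-1},{"slide":[0,0,2],"angular":[0,0,0],"claw":-1},{"slide":[0,0,1],"angular":[0,0,0],"claw":-1},{"slide":[0,0,0.5],"angular":[0,0,0],"claw":-1},{"slide":[0,0,0.2],"angular":[0,0,0],"claw":-1},{"slide":[0,0,0],"angular":[0,0,0],"claw":-1},{"slide":[0,0,0],"angular":[0,0,0],"claw":-1}]'
python3 -c "
from h import *
delta(np.array([.474,-.296,.0507]),-5.5)"
```

```text
t: 7.93
tcp_pos: [0.4759, -0.2965, 0.0611]
tool_rot: [0.739, 0.673, 0.0, 0.001]
force: [-0.8, -0.9, -2.1]
finger_gap: 0.152
gripper_force: 60.8
t 7.93 tcp [ 0.4759 -0.2965  0.0611] tool y -5.36 z-axis [ 0.0013 -0.0012 -1.    ] q6 -0.663 | turn z 0.0025 slide after turn cm [ 0.04 -0.2   1.04]
```

```bash
python3 -m creep '[{"slide":[0,0,0.3],"angular":[0,0,0],"claw":-1},{"slide":[0,0,0.3],"angular":[0,0,0],"claw":-1},{"slide":[0,0,0.2],"angular":[0,0,0],"claw":-1},{"slide":[0,0,0.1],"angular":[0,0,0],"claw":-1},{"slide":[0,0,0],"angular":[0,0,0],"claw":-1}]'
python3 -m creep '[{"slide":[0,0,0.1],"angular":[0,0,0],"claw":-1},{"slide":[0,0,0],"angular":[0,0,0],"claw":-1},{"slide":[0,0,0],"angular":[0,0,0],"claw":-1}]'
```

```text
t: 8.35
tcp_pos: [0.4751, -0.2963, 0.0511]
tool_rot: [0.74, 0.673, -0.0, -0.0]
force: [0.6, 0.1, -2.5]
finger_gap: 0.149
gripper_force: 60.9
t: 8.6
tcp_pos: [0.4754, -0.2964, 0.0506]
tool_rot: [0.74, 0.673, 0.0, 0.0]
force: [0.2, 1.2, -0.5]
finger_gap: 0.149
gripper_force: 61.3
```

```bash
python3 -m creep '[{"slide":[0,0,0.1],"angular":[0,0,0],"claw":-1},{"slide":[0,0,0],"angular":[0,0,0],"claw":-1},{"slide":[0,0,0],"angular":[0,0,0],"claw":-1}]'
python3 -m creep '[{"slide":[0,0,0],"angular":[0,0,0],"claw":-0.3},{"slide":[0,0,0],"angular":[0,0,0],"claw":-0.2},{"slide":[0,0,0],"angular":[0,0,0],"claw":-0.2},{"slide":[0,0,-1],"angular":[0,0,0],"claw":-0.2},{"slide":[0,0,-2],"angular":[0,0,0],"claw":-0.2},{"slide":[0,0,-3],"angular":[0,0,0],"claw":-0.2},{"slide":[0,0,-3],"angular":[0,0,0],"claw":-0.2},{"slide":[0,0,-3],"angular":[0,0,0],"claw":-0.2},{"slide":[0,0,-3],"angular":[0,0,0],"claw":-0.2},{"slide":[0,0,0],"angular":[0,0,0],"claw":-0.2}]'
python3 - <<'E'
from h import *
# pictures first for the bores, tray
t=viewer.snapshot("top"); cv2.imwrite("pics/top1.png",t); s=viewer.snapshot("side"); cv2.imwrite("pics/side1.png",s)
H,S,V=cv2.split(cv2.cvtColor(t,cv2.COLOR_BGR2HSV))
def win(m,u0,u1,v0,v1):
    k=np.zeros(m.shape,bool);k[v0:v1,u0:u1]=m[v0:v1,u0:u1];return k
m=win((H>100)&(H<125)&(S>80),225,310,180,245)
print("block blue",rect("top",m,.045,50)); 
c=max(cv2.findContours(m.astype(np.uint8),0,1)[0],key=cv2.contourArea); k=np.zeros(m.shape,np.uint8); cv2.drawContours(k,[c],-1,1,-1)
print("V inside", np.percentile(V[k>0],[5,25,50,75,95]))
a=cv2.resize(t[190:240,230:305],(750,500),interpolation=cv2.INTER_NEAREST); cv2.imwrite("pics/crop2.png",a)
delta(np.array([.4663,.2856,.2]),19-90)
delta(np.array([.4663,.2856,.2]),19)
E
```

```text
t: 8.85
tcp_pos: [0.4757, -0.2964, 0.0505]
tool_rot: [0.74, 0.673, 0.0, 0.001]
force: [-0.4, 1.0, 5.6]
finger_gap: 0.147
gripper_force: 62.2
t: 9.68
tcp_pos: [0.4782, -0.2989, 0.206]
tool_rot: [0.739, 0.673, 0.0, 0.007]
force: [-0.1, -0.8, 0.3]
finger_gap: 0.404
gripper_force: 0.0
block blue [(array([267., 213.]), array([0.5866, 0.0538, 0.069 , 0.1305]), 9.2)]
V inside [ 93. 168. 170. 173. 179.]
t 9.78 tcp [ 0.4758 -0.2968  0.2012] tool y -5.38 z-axis [ 0.0027 -0.0027 -1.    ] q6 -0.663 | turn z 1.1452 slide after turn cm [ 1.807e+01 -5.538e+01 -4.000e-02]
t 9.78 tcp [ 0.4758 -0.2968  0.2012] tool y -5.38 z-axis [ 0.0027 -0.0027 -1.    ] q6 -0.663 | turn z -0.4256 slide after turn cm [ 5.538e+01  1.807e+01 -4.000e-02]
```

View pics/crop2.png

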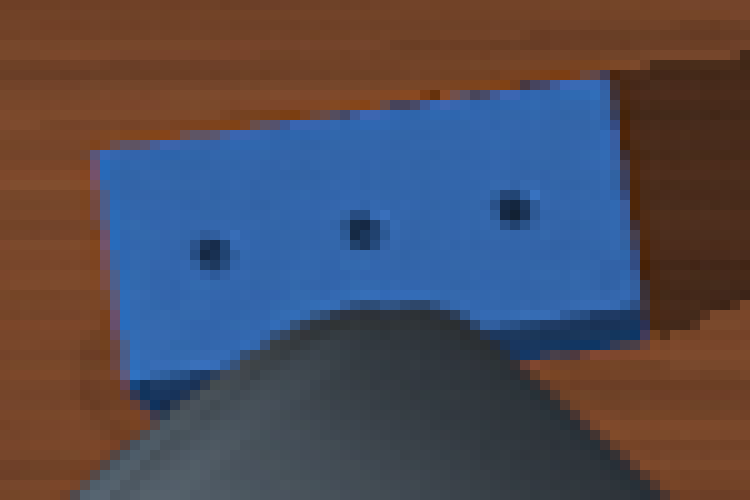

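View pics/side1.png

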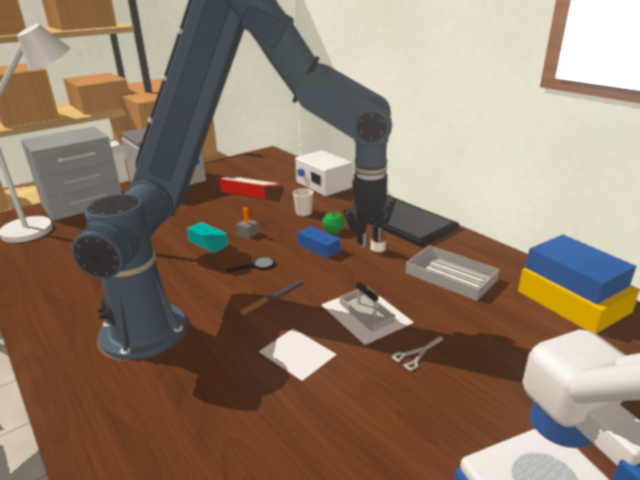

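The tray stands flat on the pad around side px (367,307), and the blue block's three bores show at top px (251,215), (266,213) and (281,211). The block rays must be cast on z = 45 mm. I measure the bores, then go to the pin.

```bash
python3 - <<'E'
from h import *
t=cv2.imread("pics/top1.png"); g=t[:,:,0].astype(float); P=[]
for u,v in((250.7,214.8),(265.8,212.6),(281,210.5)):
    y,x=np.mgrid[int(v)-4:int(v)+6,int(u)-4:int(u)+6]; w=np.clip(150-g[y,x],0,None); w[(x-u)**2+(y-v)**2>16]=0
    p=(w*x).sum()/w.sum(),(w*y).sum()/w.sum(); q=plane("top",*p,.045); P.append(q); print(np.round(p,2),q.round(4))
P=np.array(P); print("spacing",np.linalg.norm(np.diff(P,axis=0),axis=1)); d=P[0]-P[2]; print("yaw",np.degrees(np.arctan2(-d[0],d[1])), P.mean(0))
s=cv2.imread("pics/side1.png")
gs=s[:,:,0].astype(float)
for p in P: print("side",proj("side",p).round(1))
E
python3 -m creep '[{"slide":[0,0,0],"angular":[0,0,-0.106],"claw":-0.2},{"slide":[0,0,0],"angular":[0,0,-0.106],"claw":-0.2},{"slide":[0,0,0],"angular":[0,0,-0.106],"claw":-0.2},{"slide":[0,0,0],"angular":[0,0,-0.106],"claw":-0.2},{"slide":[1.5,0.5,0],"angular":[0,0,0],"claw":-0.2},{"slide":[3,1,0],"angular":[0,0,0],"claw":-0.2},{"slide":[3.2,1,0],"angular":[0,0,0],"claw":-0.2},{"slide":[3.2,1,0],"angular":[0,0,0],"claw":-0.2},{"slide":[3.2,1,0],"angular":[0,0,0],"claw":-0.2},{"slide":[3.2,1,0],"angular":[0,0,0],"claw":-0.2}]'
python3 -m creep '[{"slide":[3.2,1,0],"angular":[0,0,0],"claw":-0.2},{"slide":[3.2,1,0],"angular":[0,0,0],"claw":-0.2},{"slide":[3.2,1,0],"angular":[0,0,0],"claw":-0.2},{"slide":[3.2,1,0],"angular":[0,0,0],"claw":-0.2},{"slide":[3.2,1.1,0],"angular":[0,0,0],"claw":-0.2},{"slide":[3.2,1.1,0],"angular":[0,0,0],"claw":-0.2},{"slide":[3.2,1.1,0],"angular":[0,0,0],"claw":-0.2},{"slide":[3.2,1.1,0],"angular":[0,0,0],"claw":-0.2},{"slide":[3.2,1.1,0],"angular":[0,0,0],"claw":-0.2},{"slide":[3.2,1.1,0],"angular":[0,0,0],"claw":-0.2}]'
python3 -m creep '[{"slide":[3,1,0],"angular":[0,0,0],"claw":-0.2},{"slide":[1,0.4,0],"angular":[0,0,0],"claw":-0.2},{"slide":[0,0,0],"angular":[0,0,0],"claw":-0.2},{"slide":[0,0,0],"angular":[0,0,0],"claw":-0.2}]'
python3 -c "
from h import *
delta(np.array([.4663,.2856,.053]),19)"
```

```text
[250.7  214.88] [0.5846 0.0939 0.045 ]
[265.76 212.7 ] [0.5902 0.0563 0.045 ]
[280.85 210.52] [0.5959 0.0186 0.045 ]
spacing [0.03801887 0.03813853]
yaw 8.599975522138324 [0.59025057 0.0562877  0.045     ]
side [309.3 231.1]
side [317.9 234.7]
side [326.7 238.5]
t: 10.62
tcp_pos: [0.4694, -0.1119, 0.1982]
tool_rot: [0.583, 0.813, -0.0, -0.002]
force: [0.1, -0.4, -0.2]
finger_gap: 0.399
gripper_force: 0.0
t: 11.45
tcp_pos: [0.4654, 0.2243, 0.1982]
tool_rot: [0.582, 0.813, -0.001, -0.001]
force: [1.9, -0.3, -0.3]
finger_gap: 0.4
gripper_force: 0.0
t: 11.78
tcp_pos: [0.4666, 0.2645, 0.1984]
tool_rot: [0.581, 0.814, -0.001, -0.001]
force: [0.5, -0.2, -0.1]
finger_gap: 0.401
gripper_force: 0.0
t 11.78 tcp [0.4666 0.2645 0.1984] tool y 18.95 z-axis [-0.0025 -0.0015 -1.    ] q6 -0.023 | turn z -0.0009 slide after turn cm [ 2.02  0.7  14.54]
```

```bash
python3 -m creep '[{"slide":[1,0.4,0],"angular":[0,0,0],"claw":-0.2},{"slide":[1,0.3,1],"angular":[0,0,0],"claw":-0.2},{"slide":[0,0,2],"angular":[0,0,0],"claw":-0.2},{"slide":[0,0,2],"angular":[0,0,0],"claw":-0.2},{"slide":[0,0,2],"angular":[0,0,0],"claw":-0.2},{"slide":[0,0,1],"angular":[0,0,0],"claw":-0.2},{"slide":[0,0,0.5],"angular":[0,0,0],"claw":-0.2},{"slide":[0,0,0],"angular":[0,0,0],"claw":-0.2},{"slide":[0,0,0],"angular":[0,0,0],"claw":-0.2}]'
python3 -c "
from h import *
delta(np.array([.4663,.2856,.053]),19)"
```

```text
t: 12.53
tcp_pos: [0.4687, 0.2858, 0.1145]
tool_rot: [0.582, 0.813, 0.0, 0.0]
force: [-0.2, 0.6, -0.3]
finger_gap: 0.397
gripper_force: 0.0
t 12.53 tcp [0.4687 0.2858 0.1145] tool y 18.87 z-axis [ 5.e-04  2.e-04 -1.e+00] q6 0.015 | turn z -0.0022 slide after turn cm [ 0.06 -0.23  6.15]
```

```bash
python3 -m creep '[{"slide":[0.1,-0.2,0.5],"angular":[0,0,0],"claw":-0.2},{"slide":[0,0,1],"angular":[0,0,0],"claw":-0.2},{"slide":[0,0,1],"angular":[0,0,0],"claw":-0.2},{"slide":[0,0,1],"angular":[0,0,0],"claw":-0.2},{"slide":[0,0,1],"angular":[0,0,0],"claw":-0.2},{"slide":[0,0,1],"angular":[0,0,0],"claw":-0.2},{"slide":[0,0,0.5],"angular":[0,0,0],"claw":-0.2},{"slide":[0,0,0],"angular":[0,0,0],"claw":-0.2},{"slide":[0,0,0],"angular":[0,0,0],"claw":-0.2}]'
python3 -c "
from h import *
delta(np.array([.4663,.2856,.053]),19)"
```

```text
t: 13.28
tcp_pos: [0.4658, 0.2861, 0.0537]
tool_rot: [0.581, 0.814, -0.0, -0.0]
force: [-0.0, 0.4, 0.3]
finger_gap: 0.399
gripper_force: 0.0
t 13.28 tcp [0.4658 0.2861 0.0537] tool y 18.91 z-axis [-1.e-03 -4.e-04 -1.e+00] q6 0.016 | turn z -0.0016 slide after turn cm [-0.06  0.03  0.07]
```

```bash
python3 -m creep '[{"slide":[0,0,0],"angular":[0,0,0],"claw":-1},{"slide":[0,0,0],"angular":[0,0,0],"claw":-1},{"slide":[0,0,0],"angular":[0,0,0],"claw":-1},{"slide":[0,0,0],"angular":[0,0,0],"claw":-1},{"slide":[0,0,0],"angular":[0,0,0],"claw":-1}]' 50
python3 -m creep '[{"slide":[0,0,-0.5],"angular":[0,0,0],"claw":-1},{"slide":[0,0,-1],"angular":[0,0,0],"claw":-1},{"slide":[0,0,-1],"angular":[0,0,0],"claw":-1},{"slide":[0,0,-1],"angular":[0,0,0],"claw":-1},{"slide":[0,0,-1],"angular":[0,0,0],"claw":-1},{"slide":[0,0,-1],"angular":[0,0,0],"claw":-1},{"slide":[0,0,-1],"angular":[0,0,0],"claw":-1},{"slide":[0,0,-0.5],"angular":[0,0,0],"claw":-1},{"slide":[0,0,0],"angular":[0,0,0],"claw":-1}]'
python3 -c "
from h import *
delta(np.array([.5902,.0563,.125]))"
```

```text
t: 13.7
tcp_pos: [0.4664, 0.2863, 0.0548]
tool_rot: [0.581, 0.814, 0.0, 0.0]
force: [-0.1, 0.1, 1.8]
finger_gap: 0.153
gripper_force: 48.7
t: 14.45
tcp_pos: [0.4669, 0.2865, 0.126]
tool_rot: [0.581, 0.814, 0.001, 0.001]
force: [0.1, 0.9, -0.7]
finger_gap: 0.152
gripper_force: 48.7
t 14.45 tcp [0.4669 0.2865 0.126 ] tool y 18.91 z-axis [ 0.003   0.0011 -1.    ] q6 0.016 | turn z 0 slide after turn cm [-25.77   4.2    0.11]
```

```bash
python3 -m creep '[{"slide":[-1.5,0.3,0],"angular":[0,0,0],"claw":-1},{"slide":[-2.5,0.6,0],"angular":[0,0,0],"claw":-1},{"slide":[-3,0.7,0],"angular":[0,0,0],"claw":-1},{"slide":[-3,0.7,0],"angular":[0,0,0],"claw":-1},{"slide":[-3,0.7,0],"angular":[0,0,0],"claw":-1},{"slide":[-3,0.7,0],"angular":[0,0,0],"claw":-1},{"slide":[-3,0.6,0],"angular":[0,0,0],"claw":-1},{"slide":[-2,0.4,0],"angular":[0,0,0],"claw":-1},{"slide":[-1,0.2,0],"angular":[0,0,0],"claw":-1},{"slide":[0,0,0],"angular":[0,0,0],"claw":-1}]'
python3 -m creep '[{"slide":[0,0,0],"angular":[0,0,0],"claw":-1},{"slide":[0,0,0],"angular":[0,0,0],"claw":-1}]'
python3 - <<'E'
from h import *
delta(np.array([.5846,.0939,.095]))
s=viewer.snapshot("side"); cv2.imwrite("pics/side2.png",s); t=viewer.snapshot("top"); cv2.imwrite("pics/top2.png",t)
p=manip.sense()["tcp_pos"]; print("pred tip/bore2 side",proj("side",p-[0,0,.0436]).round(1),proj("side",[.5846,.0939,.045]).round(1))
a=cv2.resize(s[190:260,270:360],(720,560),interpolation=2); cv2.imwrite("pics/crop3.png",a)
E
```

```text
t: 15.28
tcp_pos: [0.5848, 0.0919, 0.1239]
tool_rot: [0.583, 0.813, 0.0, 0.0]
force: [0.0, -0.6, 0.1]
finger_gap: 0.151
gripper_force: 48.7
t: 15.45
tcp_pos: [0.5822, 0.0951, 0.1239]
tool_rot: [0.581, 0.814, -0.0, -0.001]
force: [-0.2, 0.2, -0.0]
finger_gap: 0.151
gripper_force: 48.7
t 15.45 tcp [0.5822 0.0951 0.1239] tool y 18.96 z-axis [-2.1e-03  5.0e-04 -1.0e+00] q6 -0.359 | turn z 0 slide after turn cm [-0.19  0.19  2.89]
pred tip/bore2 side [308.1 221.1] [309.3 231.1]
```

View pics/crop3.png

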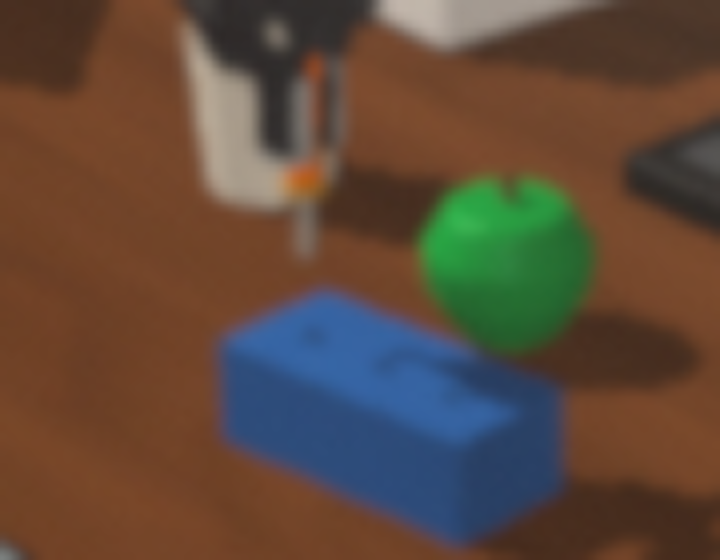

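The crop shows the tip at side px (308,222) and bore2 at (309,232). Both are within 1 px of where my measured positions project, so I descend there.

```bash
python3 -m creep '[{"slide":[-0.2,0.2,0.5],"angular":[0,0,0],"claw":-1},{"slide":[0,0,1],"angular":[0,0,0],"claw":-1},{"slide":[0,0,0.7],"angular":[0,0,0],"claw":-1},{"slide":[0,0,0.3],"angular":[0,0,0],"claw":-1},{"slide":[0,0,0],"angular":[0,0,0],"claw":-1},{"slide":[0,0,0],"angular":[0,0,0],"claw":-1}]'
python3 -c "
from h import *
delta(np.array([.5846,.0939,.0895]))"
```

```text
t: 16.05
tcp_pos: [0.5858, 0.0927, 0.0987]
tool_rot: [0.581, 0.814, -0.0, -0.001]
force: [-0.6, 0.1, 0.4]
finger_gap: 0.15
gripper_force: 48.7
t 16.05 tcp [0.5858 0.0927 0.0987] tool y 18.91 z-axis [-0.0012  0.     -1.    ] q6 -0.361 | turn z 0 slide after turn cm [ 0.15 -0.08  0.92]
```

```bash
for i in 1 2; do python3 -m creep '[{"slide":[0,0,0],"angular":[0,0,0],"claw":-1}]' | sed -n 2p; done
python3 -c "
from h import *
delta(np.array([.5846,.0939,.0895]))"
```

```text
tcp_pos: [0.5863, 0.0926, 0.0993]
tcp_pos: [0.5865, 0.0926, 0.0996]
t 16.22 tcp [0.5865 0.0926 0.0996] tool y 18.9 z-axis [ 6.e-04 -0.e+00 -1.e+00] q6 -0.361 | turn z 0 slide after turn cm [ 0.18 -0.13  1.01]
```

```bash
python3 -m creep '[{"slide":[0.15,-0.15,0],"angular":[0,0,0],"claw":-1},{"slide":[0,0,0.4],"angular":[0,0,0],"claw":-1},{"slide":[0,0,0],"angular":[0,0,0],"claw":-1},{"slide":[0,0,0],"angular":[0,0,0],"claw":-1},{"slide":[0,0,0],"angular":[0,0,0],"claw":-1}]'
python3 -c "
from h import *
delta(np.array([.5846,.0939,.0895]))"
```

```text
t: 16.63
tcp_pos: [0.5842, 0.0936, 0.0953]
tool_rot: [0.581, 0.814, -0.0, -0.0]
force: [-0.4, -0.1, -0.6]
finger_gap: 0.151
gripper_force: 48.7
t 16.63 tcp [0.5842 0.0936 0.0953] tool y 18.9 z-axis [-1.e-04  0.e+00 -1.e+00] q6 -0.36 | turn z 0 slide after turn cm [0.02 0.04 0.58]
```

Within 0.5 mm. Descending slowly.

```bash
python3 -m creep '[{"slide":[0,0,0.4],"angular":[0,0,0],"claw":-1},{"slide":[0,0,0.4],"angular":[0,0,0],"claw":-1},{"slide":[0,0,0.2],"angular":[0,0,0],"claw":-1},{"slide":[0,0,0],"angular":[0,0,0],"claw":-1}]'
python3 -c "
from h import *
delta(np.array([.5846,.0939,.0597]))"
```

```text
t: 16.97
tcp_pos: [0.5843, 0.0932, 0.0847]
tool_rot: [0.581, 0.814, -0.0, 0.0]
force: [0.4, -1.9, -1.4]
finger_gap: 0.151
gripper_force: 48.8
t 16.97 tcp [0.5843 0.0932 0.0847] tool y 18.92 z-axis [-3.e-04 -6.e-04 -1.e+00] q6 -0.36 | turn z 0 slide after turn cm [0.06 0.05 2.5 ]
```

```bash
for i in 1; do python3 -m creep '[{"slide":[0,0,0.3],"angular":[0,0,0],"claw":-1},{"slide":[0,0,0.3],"angular":[0,0,0],"claw":-1},{"slide":[0,0,0],"angular":[0,0,0],"claw":-1}]' | sed -n 2,4p;  python3 -m creep '[{"slide":[0,0,0.2],"angular":[0,0,0],"claw":-1},{"slide":[0,0,0],"angular":[0,0,0],"claw":-1}]'| sed -n 2,4p;  done
```

```text
tcp_pos: [0.5844, 0.0933, 0.0788]
tool_rot: [0.581, 0.814, -0.0, 0.0]
force: [1.4, -0.6, -2.0]
tcp_pos: [0.5844, 0.0933, 0.0771]
tool_rot: [0.581, 0.814, -0.0, 0.0]
force: [0.8, -2.6, -1.0]
```

```bash
python3 -m creep '[{"slide":[0,0,0.2],"angular":[0,0,0],"claw":-1},{"slide":[0,0,0],"angular":[0,0,0],"claw":-1}]' | sed -n 2,4p;  python3 -m creep '[{"slide":[0,0,0.2],"angular":[0,0,0],"claw":-1},{"slide":[0,0,0],"angular":[0,0,0],"claw":-1}]'| sed -n 2,4p
```

```text
tcp_pos: [0.5846, 0.0933, 0.0755]
tool_rot: [0.581, 0.814, 0.0, 0.0]
force: [0.6, -3.0, 1.6]
tcp_pos: [0.5849, 0.0933, 0.0749]
tool_rot: [0.581, 0.814, 0.0, 0.001]
force: [-1.3, -3.4, 9.2]
```

The force rises at TCP z 75 mm, exactly 14 mm down, so this bore has a stub. I withdraw and try bore1.

```bash
python3 -m creep '[{"slide":[0,0,-0.5],"angular":[0,0,0],"claw":-1},{"slide":[0,0,-0.8],"angular":[0,0,0],"claw":-1},{"slide":[0,0,-0.8],"angular":[0,0,0],"claw":-1},{"slide":[0,0,-0.5],"angular":[0,0,0],"claw":-1},{"slide":[0,0,0],"angular":[0,0,0],"claw":-1}]'
python3 -c "
from h import *
delta(np.array([.5900,.0556,.0950]),18.9)"
```

```text
t: 18.13
tcp_pos: [0.5847, 0.0942, 0.1007]
tool_rot: [0.581, 0.814, 0.001, 0.0]
force: [0.8, -0.2, 0.4]
finger_gap: 0.148
gripper_force: 48.9
t 18.13 tcp [0.5847 0.0942 0.1007] tool y 18.9 z-axis [ 1.7e-03  9.0e-04 -1.0e+00] q6 -0.36 | turn z 0.0 slide after turn cm [-3.83 -0.75  0.57]
```

```bash
python3 -m creep '[{"slide":[-0.8,-0.15,0],"angular":[0,0,0],"claw":-1},{"slide":[-1,-0.2,0],"angular":[0,0,0],"claw":-1},{"slide":[-1,-0.2,0],"angular":[0,0,0],"claw":-1},{"slide":[-0.8,-0.15,0],"angular":[0,0,0],"claw":-1},{"slide":[-0.2,-0.05,0],"angular":[0,0,0],"claw":-1},{"slide":[0,0,0],"angular":[0,0,0],"claw":-1},{"slide":[0,0,0],"angular":[0,0,0],"claw":-1},{"slide":[0,0,0],"angular":[0,0,0],"claw":-1}]'
python3 -c "
from h import *
delta(np.array([.5900,.0556,.0950]),18.9)"
```

```text
t: 18.8
tcp_pos: [0.5893, 0.0553, 0.0992]
tool_rot: [0.581, 0.814, -0.0, -0.0]
force: [0.0, 0.5, -0.9]
finger_gap: 0.147
gripper_force: 48.9
t 18.8 tcp [0.5893 0.0553 0.0992] tool y 18.9 z-axis [-5.e-04  2.e-04 -1.e+00] q6 -0.425 | turn z -0.0 slide after turn cm [0.01 0.08 0.42]
```

```bash
python3 -m creep '[{"slide":[0,0.06,0.4],"angular":[0,0,0],"claw":-1},{"slide":[0,0,0.4],"angular":[0,0,0],"claw":-1},{"slide":[0,0,0.4],"angular":[0,0,0],"claw":-1},{"slide":[0,0,0.2],"angular":[0,0,0],"claw":-1},{"slide":[0,0,0],"angular":[0,0,0],"claw":-1}]' | sed -n 2,4p
python3 -m creep '[{"slide":[0,0,0.3],"angular":[0,0,0],"claw":-1},{"slide":[0,0,0.2],"angular":[0,0,0],"claw":-1},{"slide":[0,0,0],"angular":[0,0,0],"claw":-1}]'| sed -n 2,4p
```

```text
tcp_pos: [0.59, 0.0554, 0.0846]
tool_rot: [0.581, 0.814, -0.0, -0.0]
force: [1.2, -0.9, -1.2]
tcp_pos: [0.5901, 0.0554, 0.0799]
tool_rot: [0.581, 0.814, -0.0, -0.0]
force: [1.1, -0.4, -1.0]
```

```bash
python3 -m creep '[{"slide":[0,0,0.3],"angular":[0,0,0],"claw":-1},{"slide":[0,0,0],"angular":[0,0,0],"claw":-1}]' | sed -n 2,4p;  python3 -m creep '[{"slide":[0,0,0.2],"angular":[0,0,0],"claw":-1},{"slide":[0,0,0],"angular":[0,0,0],"claw":-1}]'| sed -n 2,4p
python3 -m creep '[{"slide":[0,0,0.2],"angular":[0,0,0],"claw":-1},{"slide":[0,0,0],"angular":[0,0,0],"claw":-1}]'| sed -n 2,4p
```

```text
tcp_pos: [0.5901, 0.0553, 0.077]
tool_rot: [0.581, 0.814, -0.0, 0.0]
force: [0.4, -0.2, -0.2]
tcp_pos: [0.5903, 0.0554, 0.0755]
tool_rot: [0.581, 0.814, 0.0, 0.0]
force: [0.3, -0.3, 2.3]
tcp_pos: [0.5905, 0.0554, 0.0749]
tool_rot: [0.581, 0.814, 0.0, 0.001]
force: [-1.4, -0.6, 10.1]
```

bore1 stops at the same 14 mm, so it has a stub too. bore0 must be the clear one.

```bash
python3 -m creep '[{"slide":[0,0,-0.5],"angular":[0,0,0],"claw":-1},{"slide":[0,0,-0.8],"angular":[0,0,0],"claw":-1},{"slide":[0,0,-0.8],"angular":[0,0,0],"claw":-1},{"slide":[0,0,-0.5],"angular":[0,0,0],"claw":-1},{"slide":[0,0,0],"angular":[0,0,0],"claw":-1},{"slide":[0,0,0],"angular":[0,0,0],"claw":-1}]' | sed -n 2,4p
python3 -m creep '[{"slide":[-0.8,-0.15,0],"angular":[0,0,0],"claw":-1},{"slide":[-1,-0.2,0],"angular":[0,0,0],"claw":-1},{"slide":[-1,-0.2,0],"angular":[0,0,0],"claw":-1},{"slide":[-0.8,-0.15,0],"angular":[0,0,0],"claw":-1},{"slide":[-0.1,0,0],"angular":[0,0,0],"claw":-1},{"slide":[0,0,0],"angular":[0,0,0],"claw":-1},{"slide":[0,0,0],"angular":[0,0,0],"claw":-1},{"slide":[0,0,0],"angular":[0,0,0],"claw":-1}]' | sed -n 2,4p
python3 -c "
from h import *
delta(np.array([.5957,.0177,.0950]),18.9)"
```

```text
tcp_pos: [0.5901, 0.0555, 0.0998]
tool_rot: [0.581, 0.814, 0.0, 0.0]
force: [-0.2, -1.3, -1.0]
tcp_pos: [0.5953, 0.0183, 0.0992]
tool_rot: [0.581, 0.814, 0.0, -0.0]
force: [0.2, 0.8, 0.3]
t 21.13 tcp [0.5953 0.0183 0.0992] tool y 18.91 z-axis [-3.e-04  2.e-04 -1.e+00] q6 -0.487 | turn z 0.0001 slide after turn cm [-0.07  0.02  0.42]
```

```bash
python3 -m creep '[{"slide":[-0.07,0.02,0.4],"angular":[0,0,0],"claw":-1},{"slide":[0,0,0.4],"angular":[0,0,0],"claw":-1},{"slide":[0,0,0.4],"angular":[0,0,0],"claw":-1},{"slide":[0,0,0.2],"angular":[0,0,0],"claw":-1},{"slide":[0,0,0],"angular":[0,0,0],"claw":-1}]' | sed -n 2,4p
python3 -m creep '[{"slide":[0,0,0.3],"angular":[0,0,0],"claw":-1},{"slide":[0,0,0.2],"angular":[0,0,0],"claw":-1},{"slide":[0,0,0],"angular":[0,0,0],"claw":-1}]'| sed -n 2,4p
python3 -m creep '[{"slide":[0,0,0.3],"angular":[0,0,0],"claw":-1},{"slide":[0,0,0.2],"angular":[0,0,0],"claw":-1},{"slide":[0,0,0],"angular":[0,0,0],"claw":-1}]'| sed -n 2,4p
```

```text
tcp_pos: [0.5957, 0.0176, 0.0846]
tool_rot: [0.581, 0.814, -0.0, -0.0]
force: [-0.2, -1.4, -0.7]
tcp_pos: [0.5957, 0.0175, 0.0799]
tool_rot: [0.581, 0.814, -0.0, -0.0]
force: [-0.4, -1.3, -0.9]
tcp_pos: [0.5957, 0.0175, 0.0749]
tool_rot: [0.581, 0.814, -0.0, -0.0]
force: [0.1, -0.7, -1.2]
```

No resistance at 14 mm. Going on to the collar.

```bash
python3 -m creep '[{"slide":[0,0,0.4],"angular":[0,0,0],"claw":-1},{"slide":[0,0,0.4],"angular":[0,0,0],"claw":-1},{"slide":[0,0,0.2],"angular":[0,0,0],"claw":-1},{"slide":[0,0,0],"angular":[0,0,0],"claw":-1}]' | sed -n 2,4p
python3 -m creep '[{"slide":[0,0,0.2],"angular":[0,0,0],"claw":-1},{"slide":[0,0,0.2],"angular":[0,0,0],"claw":-1},{"slide":[0,0,0],"angular":[0,0,0],"claw":-1}]'| sed -n 2,4p
python3 -m creep '[{"slide":[0,0,0.2],"angular":[0,0,0],"claw":-1},{"slide":[0,0,0],"angular":[0,0,0],"claw":-1}]'| sed -n 2,4p
```

```text
tcp_pos: [0.5956, 0.0175, 0.0646]
tool_rot: [0.581, 0.814, -0.0, -0.0]
force: [-0.7, -0.5, -1.0]
tcp_pos: [0.5958, 0.0175, 0.061]
tool_rot: [0.581, 0.814, -0.0, -0.0]
force: [-0.2, 0.2, -0.4]
tcp_pos: [0.596, 0.0175, 0.0598]
tool_rot: [0.581, 0.814, 0.0, 0.0]
force: [-0.9, -0.7, 2.4]
```

```bash
python3 -m creep '[{"slide":[0,0,0.2],"angular":[0,0,0],"claw":-1},{"slide":[0,0,0],"angular":[0,0,0],"claw":-1}]'| sed -n 2,4p
python3 -m creep '[{"slide":[0,0,-0.1],"angular":[0,0,0],"claw":-0.6},{"slide":[0,0,0],"angular":[0,0,0],"claw":-0.2},{"slide":[0,0,0],"angular":[0,0,0],"claw":-0.2},{"slide":[0,0,-1],"angular":[0,0,0],"claw":-0.2},{"slide":[0,0,-2],"angular":[0,0,0],"claw":-0.2},{"slide":[0,0,-3],"angular":[0,0,0],"claw":-0.2},{"slide":[0,0,-3],"angular":[0,0,0],"claw":-0.2},{"slide":[0,0,-3],"angular":[0,0,0],"claw":-0.2},{"slide":[0,0,0],"angular":[0,0,0],"claw":-0.2},{"slide":[0,0,0],"angular":[0,0,0],"claw":-0.2}]'
python3 - <<'E'
from h import *
s=viewer.snapshot("side"); t=viewer.snapshot("top")
a=cv2.resize(s[190:350,270:430],(560,560),interpolation=2); cv2.imwrite("pics/crop4.png",a); cv2.imwrite("pics/top3.png",t)
for z in(.045,.049,.099): print(proj("side",[.5957,.0177,z]).round(1))
E
```

```text
tcp_pos: [0.5961, 0.0175, 0.0597]
tool_rot: [0.581, 0.814, 0.0, 0.0]
force: [-3.1, 0.0, 14.2]
t: 23.8
tcp_pos: [0.5972, 0.0174, 0.1807]
tool_rot: [0.581, 0.814, 0.001, 0.002]
force: [-0.4, 0.6, -0.3]
finger_gap: 0.402
gripper_force: 0.0
[326.9 238.6]
[326.8 237.5]
[326.6 223. ]
```

View pics/crop4.png

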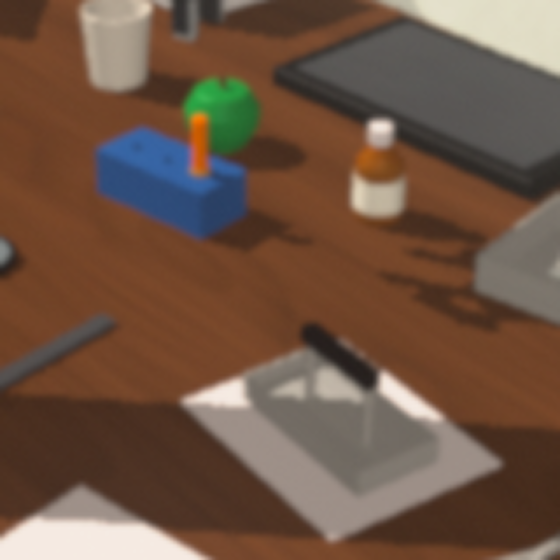

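View pics/top3.png

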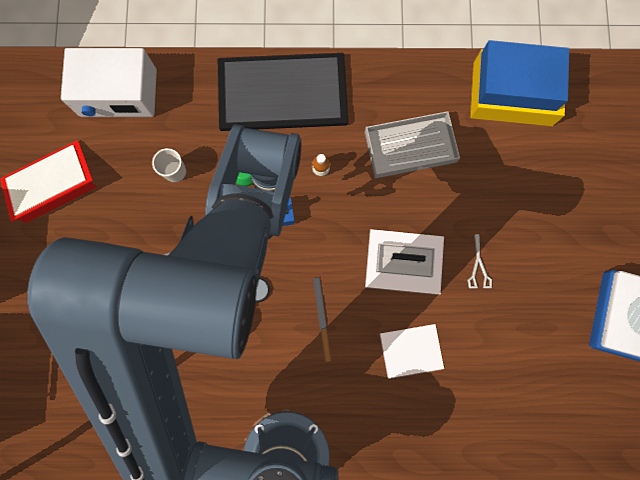

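The pin stands upright in bore0 at side px (327,223–238), where a pin fully home should appear. The tray lies flat inside the pad at top px (405,260), the bystanders have not moved, and the gripper is clear.

```bash
python3 -c "
from station import ticket
print(ticket.sign_off())"
```

```text
the job is handed in; nothing more can be done
None
```

The job is handed in: the tray sits flat on the large white pad, and the gauge pin is fully home in bore0, the clear bore, with its collar on the block; bore1 and bore2 both stopped the pin 14 mm down.

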